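# Plate up the muffins on the serving board

### The job

Lay all the stacking dishes (some stand nested in pairs) out flat on the wooden serving board, next to each other, while they are still empty. Then lift muffins out of the tin and stand one upright in the middle of each dish; muffins for which there is no dish stay in their cups in the tin. Leave the other things on the worktop where they are.

Things in the scene. Friction and masses are not known exactly. Their poses are not given: they have to be found in the camera images.
- tin: six-cup steel muffin tin, fixed, 187 mm (its x) by 275 mm (its y), top sheet 36 mm above the worktop; round cups 57 mm wide at x = -44 and 44 mm, y = -88, 0 and 88 mm, cup floors 4 mm above the worktop. Origin: centre of the underside, on the worktop. It may stand to the left or the right
- board: wooden serving board, fixed, 280 mm (its x) by 270 mm (its y), 20 mm thick. Origin: centre of the underside, on the worktop. Room for four dishes two by two, centres about 64 mm either side of its middle in x and in y
- dish1: a white stacking dish, round, 112 mm across, 22 mm high, with an upright wall 5 mm thick; its foot is 95 mm across and 3 mm high, its inner floor lies 7 mm above the underside (the wall stands 15 mm above the inner floor). About 180 g. Origin: centre of the underside, z up. Starts on the worktop, nearer the robot
- dish2: a dish exactly like dish1, on the worktop farther from the robot
- dish3: a dish exactly like dish1, stacked on it (stacked dishes nest, 19 mm above the one below). Absent in some starts
- dish4: a dish exactly like dish1, stacked on dish2 (19 mm above it). Absent in some starts
- muffin1: a firm muffin, 62 mm high: foot 43 mm across, widening to 53 mm, and from 34 mm up a wider domed crown 58 mm across, whose side is upright between 36 and 48 mm. About 80 g. Origin: centre of its foot, z up. Starts in a cup of the tin (foot 4 mm above the worktop, crown just over the tin's top sheet). Any muffin may be absent
- muffin2: a muffin exactly like muffin1 (may be absent)
- muffin3: a muffin exactly like muffin1 (may be absent)
- muffin4: a muffin exactly like muffin1 (may be absent)
- muffin5: a muffin exactly like muffin1 (may be absent)
- muffin6: a muffin exactly like muffin1 (may be absent)
- jam_jar: a closed amber jam jar, 60 mm across, 85 mm high. Not part of the job, to be left alone
- egg_timer: a white kitchen timer, 64 mm across, 70 mm high. Not part of the job, to be left alone
- teaspoon: a steel teaspoon lying flat, 140 mm long. Not part of the job, to be left alone
- mug: a blue mug, 80 mm across, 90 mm high. Not part of the job, to be left alone
- pepper_mill: a dark wooden pepper mill, 140 mm high. Not part of the job, to be left alone
- sugar_bowl: a small white open bowl, 90 mm across, 55 mm high, standing on its own (not one of the dishes). Not part of the job, to be left alone
Mind the look-alikes: they are no part of the job. What is shaped like the dish1 but green is not meant. Leave any green look-alike of the muffin6 alone.

How it is judged:
By the outcome, as a careful person would: the job done as asked, in the order asked, and still so for the second after the job is handed in, with the robot touching nothing.
Of dish3, dish4 only 1 to 2 are there at a start; the rules pass over those that are not, and their reading is None.
Of muffin1, muffin2, muffin3, muffin4, muffin5, muffin6 only 4 to 6 are there at a start; the rules pass over those that are not, and their reading is None.
At some moment in a run one of dish1, dish2, dish3, dish4, muffin1, muffin2, muffin3, muffin4, muffin5, muffin6 may be knocked a few centimetres aside while the robot is not near it.
Once in a run the grip may slacken for a moment while it holds something.
It also fails if it takes over 210 s, if anything falls off the work surface, if the arm or the gripper's body presses on something with over 40 N, if the wrist force passes 120 N, or if a joint passes its speed limit or range.

### The arm

A 6-joint arm with a two-finger parallel gripper is mounted at the origin on the work surface. World frame = base frame: x ahead of the robot, y to its left, z up, the work surface at z = 0. Lengths are in m, angles in rad, forces in N, time in s.
With the tool pointing down it reaches from about 0.35 to 0.975 m from the base axis. Payload 4.9 kg.
Tool frame: the origin (TCP) lies midway between the tips of the shut fingers; the grasp point (between the pads) lies 19 mm behind it; z points along the fingers, y is the line along which they close (so a half turn about z gives the same grasp; the last joint's range is limited). The gripper opens to 85 mm and grips with 20 to 120 N. Pads are 22 mm wide; open, the fingers measure 114 mm over their backs; the gripper's body (76 mm by 85 mm) begins 54 mm behind the grasp point. The pads swing forward as they close: fully open they stand 13 mm farther back than shut.
Start: joints at [1.17, 0.053, 1.613, -0, 1.476, -0.119], TCP at [0.174, 0.6, 0.195] pointing down, gripper open.
Joint ranges: [-3.01, 3.01], [-1.01, 2.22], [0.06, 2.58], [-1.02, 4.17], [0.09, 2.62], [-3.14, 3.14]. Speed limits (rad/s): [2.57, 2.57, 3.14, 3.14, 3.14, 3.14].

### API

Orientations are given as a rotation vector (axis times angle).
In Python, from station import ctrl gives the robot as it stands. The module is installed in compiled form; this text tells all that it offers.
- The arm moves only by the shell command python3 -m handwheel 'ROWS' [OPENING] [FORCE]. ROWS is JSON, a list of rows, each a list of 2 entries, a list of its own where there are three numbers: the shift along the tool's x, y, z in cm, then the turn, a rotation vector about the tool's x, y, z in rad. In form: [[[tx, ty, tz], [ax, ay, az]], ...]. A call has 1 to 5 rows; each row is the pose to reach, as a shift and turn from the pose commanded when the call began, along the tool's axes at that moment; what a row does not reach only later rows make up. A row lasts 1/8 s, in which the tool goes at most 62.5 mm and 10.7 degrees, less where a joint would pass 70% of its speed; a pose out of reach is approached as far as the arm can. A call with a gripper value outside its range is refused whole. OPENING is the gripper's target within -1 to 1 (shut at 1, half-way at 0, fully open at -1), set as the call begins (- or left out, the last holds). The fingers move at their own pace and stop on an object; FORCE is the grip in N (left out, the last holds). Time passes only in rows, so rows that repeat a pose let the fingers close. It gives the time, the measured TCP pose, the force, the opening and the grip force at its end, in the units of the state.
- ctrl.get_obs(): the state, without advancing time (a new reading comes with each control period).
- ctrl.get_image(name): name is "scene" or "top"; returns the picture (384x512x3 uint8, blue, green, red); there is no depth.
- ctrl.calibration(name): a dict with "fx", "fy", "cx", "cy" (pixels), "R" (3x3) and "t" (3): a world point X has camera coordinates R X + t. Camera axes: x right, y down, z forward; pixel columns grow to the right and rows downward; lengths in m; the calibration is good to about 2 mm. A picture is of the moment at which its call begins. calibration takes no time and is no camera call.
- ctrl.finish_job(): hands the job in; it is judged then, once.
Trained networks look in the newest picture that a camera, given by its name, has taken for a name from the list of things; names that differ only in an ending like _2 or _b are one class to them, and where a whole thing is asked for, a point or a joint stands for the part that bears it (a point fixed in the world has none). Each returns a list of dicts, best first, with "score" (0 to 1); they miss things now and then, are a little off and sometimes report something else, mostly with a low value. They report only what shows in the picture. A call takes as long as a camera call. They do not tell look-alikes from the thing itself.
- ctrl.look_for(camera, query): "position" ([column, row] in pixels, amid what is visible of it).
- ctrl.landmark_of(camera, query): "position" ([column, row] in pixels: a listed point, or the origin of a listed thing).
The state is a dict: "t": time; "q": joint angles; "dq": joint speeds; "effort": joint torques, N m; "tool_pos": TCP position; "tool_rot": TCP orientation; "contact_force": force on the tool from outside, world axes, zero at the start; "wrist_torque": the same for the moment, N m; "opening": finger opening in m; "grip_force": force on a finger pad.
Only numpy, scipy, OpenCV 4.12 (cv2) and the standard library are available. Lean on these libraries where they do the work, as an engineer would, in place of code of your own. Each camera call takes 0.05 s, during which the arm holds its last target. There are 200 camera calls.

## Working session

There is one attempt and no reset: what is moved stays moved. The work goes in short steps, Python scripts to look and compute and a shell command to move; the robot and the scene stay as the last step left them, time stands still between calls to the robot, and variables do not carry over. Pictures are saved under pics/ and viewed, at most 14 in all, crops included, and the job is handed in when it is done.

```bash
mkdir -p pics
cat > h.py <<'E'
import numpy as np, cv2
from scipy.spatial.transform import Rotation as R
from station import ctrl
def pix2w(cam,uv,z):
    c=ctrl.calibration(cam); Rm=np.array(c["R"]); t=np.array(c["t"]); 
    d=Rm.T@np.array([(uv[0]-c["cx"])/c["fx"],(uv[1]-c["cy"])/c["fy"],1]); o=-Rm.T@t
    return o+d*(z-o[2])/d[2]
def w2pix(cam,X):
    c=ctrl.calibration(cam); p=np.array(c["R"])@np.array(X)+np.array(c["t"])
    return np.array([c["fx"]*p[0]/p[2]+c["cx"],c["fy"]*p[1]/p[2]+c["cy"]])
def snap(cam,name=None):
    im=ctrl.get_image(cam)
    if name: cv2.imwrite("pics/"+name,im)
    return im
E
python3 - <<'E'
from h import *
a=snap("top"); b=snap("scene")
cv2.imwrite("pics/top0.png",cv2.resize(a,(800,600))); cv2.imwrite("pics/scene0.png",cv2.resize(b,(800,600)))
for q in ["dish1","muffin1","tin","board","sugar_bowl"]:
  z={"dish1":.0,"muffin1":.004}.get(q,0)
  for d in ctrl.landmark_of("top",q): print(q,np.round(d["position"]),round(d["score"],2),np.round(pix2w("top",d["position"],z),3))
for cam in("top","scene"):
  c=ctrl.calibration(cam); print(cam,-np.array(c["R"]).T@c["t"])
o=ctrl.get_obs(); print({k:np.round(v,3) for k,v in o.items()}); print(R.from_rotvec(o["tool_rot"]).as_matrix().round(3))
E
```

```text
dish1 [195. 265.] 0.92 [0.275 0.218 0.   ]
dish1 [249. 206.] 0.82 [0.489 0.015 0.   ]
dish1 [257. 158.] 0.78 [ 0.672 -0.015  0.   ]
muffin1 [184. 194.] 0.73 [0.539 0.259 0.004]
muffin1 [203. 192.] 0.65 [0.544 0.189 0.004]
muffin1 [120. 199.] 0.62 [0.521 0.498 0.004]
muffin1 [180. 220.] 0.59 [0.44  0.272 0.004]
muffin1 [157. 196.] 0.55 [0.529 0.36  0.004]
tin [183. 209.] 0.77 [0.48  0.262 0.   ]
board [329. 202.] 0.6 [ 0.5   -0.282  0.   ]
sugar_bowl [208. 135.] 0.75 [0.761 0.169 0.   ]
sugar_bowl [383. 184.] 0.71 [ 0.568 -0.488  0.   ]
top [ 0.3971996  -0.01477902  1.61640023]
scene [1.63179284 0.02634723 0.81194257]
{'t': np.float64(0.35), 'q': array([ 1.17 ,  0.053,  1.613,  0.   ,  1.476, -0.119]), 'dq': array([-0.   , -0.002, -0.004,  0.001, -0.001, -0.   ]), 'effort': array([-0.0000e+00, -3.9303e+01, -3.6975e+01, -0.0000e+00,  3.0000e-03,
       -0.0000e+00]), 'tool_pos': array([0.174, 0.6  , 0.195]), 'tool_rot': array([-4.41e-01, -3.11e+00,  1.00e-03]), 'contact_force': array([ 0.145, -0.048, -0.687]), 'wrist_torque': array([-0.056, -0.025, -0.007]), 'grip_force': np.float64(0.0), 'opening': np.float64(0.085)}
[[-0.961  0.278 -0.   ]
 [ 0.278  0.961 -0.   ]
 [ 0.    -0.    -1.   ]]
```

View pics/top0.png

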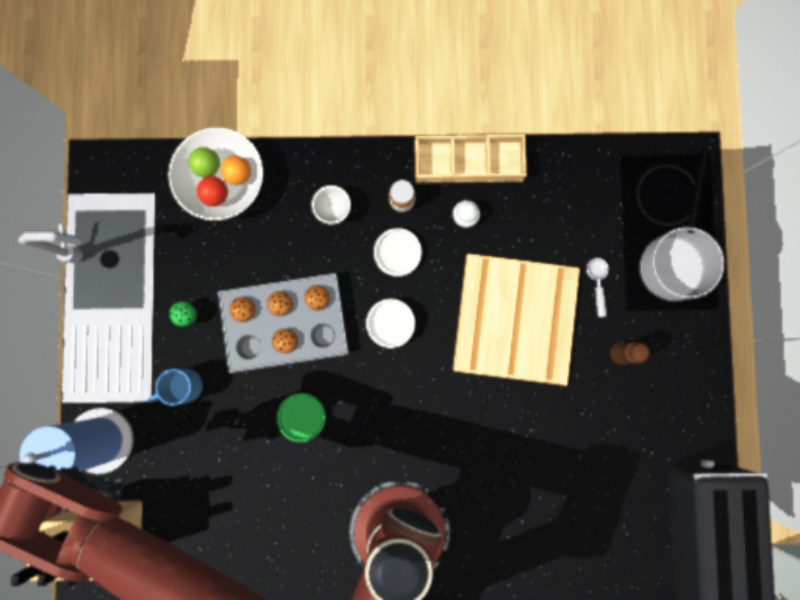

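View pics/scene0.png

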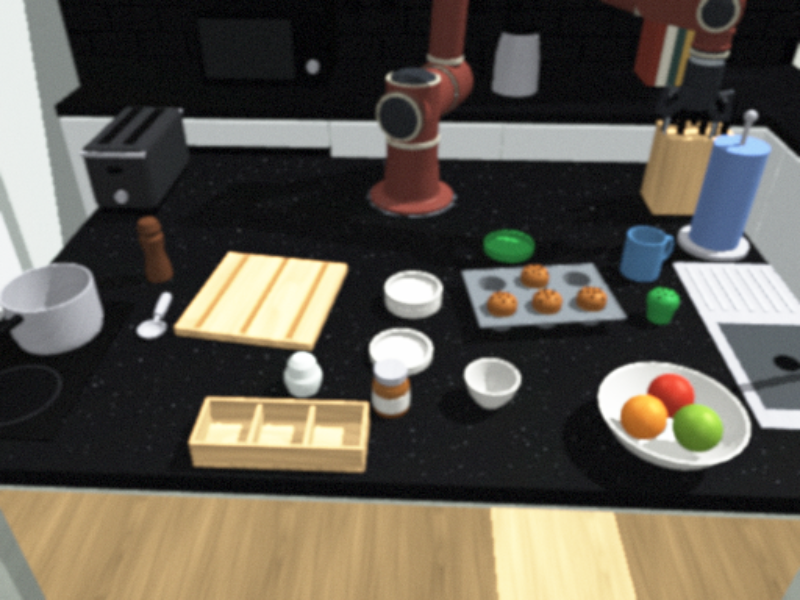

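The near white dish at (390,323) in the 800×600 top view looks like a stack, and the far one at (398,252) looks single. Look-alikes and other things:
- green dish (301,417)
- green muffin (183,314)
- sugar bowl (331,205)
- timer (466,213)

There are four brown muffins in the tin: (242,309), (279,302), (317,297) and (285,341). Next I'll measure the positions and check the choice in a close crop.

```bash
cat >> h.py <<'E'
def blob(im,mask,seed,r=45):
    m=np.zeros_like(mask); x,y=map(int,seed); m[max(0,y-r):y+r,max(0,x-r):x+r]=mask[max(0,y-r):y+r,max(0,x-r):x+r]
    cs,_=cv2.findContours(m,cv2.RETR_EXTERNAL,cv2.CHAIN_APPROX_NONE)
    return min(cs,key=lambda c:abs(cv2.pointPolygonTest(c,(float(x),float(y)),True)) if cv2.pointPolygonTest(c,(float(x),float(y)),False)<0 else -cv2.contourArea(c))
def white(im): 
    h=cv2.cvtColor(im,cv2.COLOR_BGR2HSV); return ((h[...,2]>110)&(h[...,1]<60)).astype(np.uint8)*255
def circ(cam,c,z):
    P=np.array([pix2w(cam,p[0],z)[:2] for p in c],np.float32)
    (x,y),(a,b),_=cv2.fitEllipse(P); return round(x,4),round(y,4),round(a,3),round(b,3)
E
python3 - <<'E'
from h import *
a=cv2.resize(ctrl.get_image("top"),None,fx=1,fy=1); s=ctrl.get_image("scene")
w=white(a)
for n,seed in(("near",(250,207)),("far",(255,161))):
  c=blob(a,w,seed,22)
  for z in(.022,.041): print(n,z,circ("top",c,z), cv2.contourArea(c))
h=cv2.cvtColor(a,cv2.COLOR_BGR2HSV)
wood=((h[...,0]>8)&(h[...,0]<30)&(h[...,1]>50)&(h[...,2]>90)).astype(np.uint8)*255
def quad(m,seed,r,z):
  c=cv2.convexHull(blob(a,m,seed,r)); P=np.array([pix2w("top",p[0],z)[:2] for p in c],np.float32)
  b=cv2.minAreaRect(P); print("rect",np.round(b[0],4),np.round(b[1],3),round(b[2],2))
quad(wood,(330,204),60,.02)
print(a[215,150],a[225,183],a[193,175])
grey=((h[...,1]<70)&(h[...,2]>60)).astype(np.uint8)*255
quad(grey,(183,190),0+50,.036)
# crown centroids: brown
br=((h[...,0]>3)&(h[...,0]<18)&(h[...,1]>110)).astype(np.uint8)*255
n,l,st,ce=cv2.connectedComponentsWithStats(br[160:250,130:230])
for i in range(1,n):
  if st[i,4]>60:
    p=ce[i]+[130,160]; print("muffin",np.round(p),st[i,4],np.round(pix2w("top",p,.05),3))
# scene view check of dish heights
im=cv2.resize(s[150:260,220:420],(800,440),interpolation=cv2.INTER_CUBIC); t=cv2.resize(a[130:240,140:340],(800,440),interpolation=cv2.INTER_CUBIC)
cv2.imwrite("pics/crop.png",cv2.resize(np.vstack([im,t]),(600,600)))
c=ctrl.calibration("scene")
for n in("dish1",):
  for d in ctrl.look_for("scene",n)+ctrl.landmark_of("scene",n): print(np.round(d["position"]),round(d["score"],2),np.round(pix2w("scene",d["position"],0),3))
E
```

```text
near 0.022 (0.4867, 0.0143, 0.114, 0.115) 755.0
near 0.041 (0.4857, 0.0139, 0.113, 0.114) 755.0
far 0.022 (0.6561, -0.0045, 0.112, 0.114) 716.5
far 0.041 (0.6531, -0.0046, 0.111, 0.113) 716.5
rect [ 0.493  -0.2847] [0.275 0.284] 82.02
[183 178 172] [ 70 111 166] [ 49  98 160]
rect [0.4922 0.266 ] [0.204 0.286] 8.98
muffin [202. 190.] 187 [0.547 0.184 0.05 ]
muffin [178. 194.] 190 [0.534 0.271 0.05 ]
muffin [154. 198.] 191 [0.521 0.358 0.05 ]
muffin [182. 218.] 191 [0.447 0.259 0.05 ]
[263. 223.] 0.75 [0.632 0.016 0.   ]
[266. 185.] 0.73 [0.433 0.019 0.   ]
[323. 161.] 0.73 [0.272 0.221 0.   ]
[264. 201.] 0.5 [0.522 0.016 0.   ]
[325. 158.] 0.93 [0.254 0.23  0.   ]
[260. 227.] 0.66 [0.648 0.008 0.   ]
[266. 189.] 0.66 [0.458 0.023 0.   ]
[265. 192.] 0.45 [0.476 0.02  0.   ]
```

View pics/crop.png

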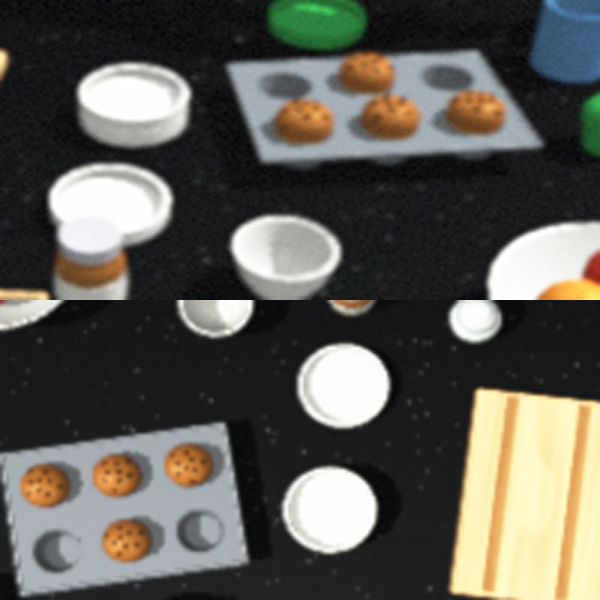

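The crop confirms it: the near dish is a nested pair, the far one is single, and the green dish and green muffin are not meant. I'll place the far dish first.

```bash
cat > d.py <<'E'
import sys
from h import *
o=ctrl.get_obs(); p=np.array(o["tool_pos"]); M=R.from_rotvec(o["tool_rot"]).as_matrix()
for a in sys.argv[1:]:
    T=np.array([float(v) for v in a.split(",")]); print(a,"->",np.round(M.T@(T-p)*100,2)); p=T
print("tilt",np.round(M[:,2],3),"y",np.round(M[:,1],3),"op",round(float(o["opening"]),4),"t",round(float(o["t"]),2))
E
python3 d.py .671,.047,.100 .671,.047,.011
```

```text
.671,.047,.100 -> [-63.15 -39.32   9.5 ]
.671,.047,.011 -> [-0.   0.   8.9]
tilt [-0.  0. -1.] y [ 0.278  0.961 -0.   ] op 0.0854 t 0.55
```

```bash
python3 -m handwheel '[[[-21,-13.1,0],[0,0,0]],[[-21,-13.1,0],[0,0,0]],[[-21,-13.1,0],[0,0,0]],[[-21,-13.1,0],[0,0,0]],[[-21,-13.1,0],[0,0,0]]]' 0 80 
python3 -m handwheel '[[[-21,-13.1,0],[0,0,0]],[[-21,-13.1,0],[0,0,0]],[[-21,-13.1,0],[0,0,0]],[[-21,-13.1,0],[0,0,0]],[[-21,-13.1,0],[0,0,0]]]'
python3 -m handwheel '[[[-21.1,-13.1,4],[0,0,0]],[[-21.1,-13.1,4],[0,0,0]],[[-21.1,-13.1,9.5],[0,0,0]],[[-21.1,-13.1,9.5],[0,0,0]],[[-21.1,-13.1,9.5],[0,0,0]]]'
python3 d.py .671,.047,.100 .671,.047,.011
```

```text
t: 1.18
tool_pos: [0.3415, 0.4136, 0.1953]
tool_rot: [0.45, 3.108, 0.0]
contact_force: [-0.1, 0.5, 0.1]
opening: 0.0426
grip_force: 0.0
t: 1.8
tool_pos: [0.5062, 0.2299, 0.195]
tool_rot: [0.448, 3.109, -0.0]
contact_force: [-0.8, 0.6, -0.3]
opening: 0.0426
grip_force: 0.0
t: 2.42
tool_pos: [0.67, 0.0472, 0.0967]
tool_rot: [-0.442, -3.106, 0.0]
contact_force: [0.2, 0.7, -0.4]
opening: 0.0429
grip_force: 0.0
.671,.047,.100 -> [-0.1   0.01 -0.33]
.671,.047,.011 -> [-0.04  0.01  8.9 ]
tilt [-0.005  0.001 -1.   ] y [ 0.279  0.96  -0.001] op 0.0429 t 2.42
```

```bash
python3 -m handwheel '[[[-0.1,0,5.5],[0,0,0]],[[-0.1,0,8.5],[0,0,0]],[[-0.1,0,8.5],[0,0,0]]]'
python3 -m handwheel '[[[0,0,0],[0,0,0]],[[0,0,0],[0,0,0]],[[0,0,0],[0,0,0]],[[0,0,0],[0,0,0]]]' 1 80
python3 d.py .671,.047,.011
python3 - <<'E'
from h import *
s=snap("scene"); cv2.imwrite("pics/g1.png",cv2.resize(s[100:260,180:380],(750,600)))
E
```

```text
t: 2.8
tool_pos: [0.6686, 0.0492, 0.0119]
tool_rot: [-0.437, -3.104, 0.0]
contact_force: [-0.4, 0.0, -0.1]
opening: 0.0427
grip_force: 0.0
t: 3.3
tool_pos: [0.6721, 0.0471, 0.0159]
tool_rot: [0.441, 3.109, 0.0]
contact_force: [-0.2, 0.2, -0.9]
opening: -0.0002
grip_force: 0.0
.671,.047,.011 -> [ 0.1  -0.04  0.49]
tilt [ 0.001 -0.    -1.   ] y [0.278 0.961 0.   ] op -0.0002 t 3.3
```

View pics/g1.png

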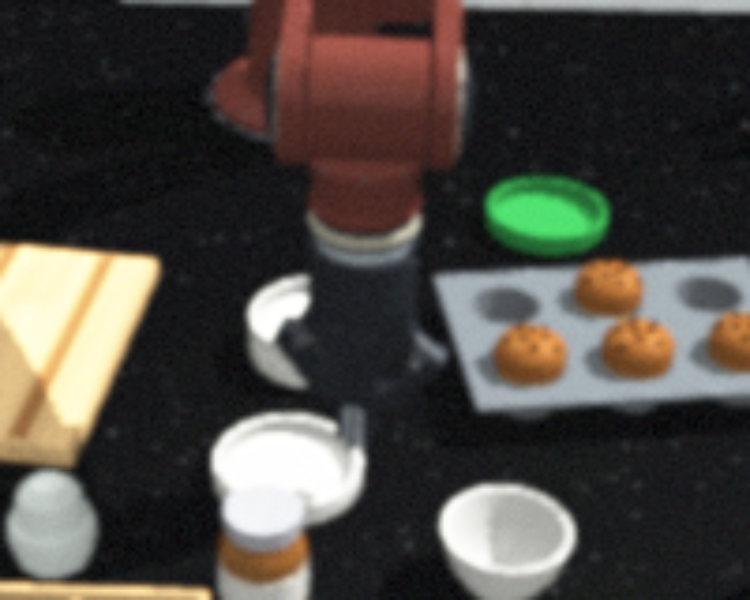

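The fingers shut on nothing, just inside the right-hand wall of the far dish. I'll rise, clear the view and measure again.

```bash
python3 -m handwheel '[[[0,0,-6],[0,0,0]],[[0,20,-12],[0,0,0]],[[0,20,-12],[0,0,0]],[[0,20,-12],[0,0,0]],[[0,20,-12],[0,0,0]]]' 0
cat > m.py <<'E'
import sys
from h import *
# args: cam,z,x,y guess
a={c:ctrl.get_image(c) for c in set(x.split(",")[0] for x in sys.argv[1:])}
for s in sys.argv[1:]:
    cam,z,x,y=s.split(","); z=float(z); g=w2pix(cam,[float(x),float(y),z]); 
    c=blob(a[cam],white(a[cam]),g,26); print(s,np.round(g),circ(cam,c,z),cv2.contourArea(c))
E
python3 m.py top,.022,.656,-.004 top,.041,.486,.014
```

```text
t: 3.98
tool_pos: [0.7281, 0.2429, 0.1369]
tool_rot: [0.436, 3.109, 0.002]
contact_force: [0.8, -0.9, -0.7]
opening: 0.0427
grip_force: 0.0
top,.022,.656,-.004 [254. 161.] (0.6564, -0.0046, 0.113, 0.114) 722.0
top,.041,.486,.014 [249. 206.] (0.4856, 0.014, 0.113, 0.114) 758.0
```

```bash
python3 - <<'E'
from h import *
print(pix2w("scene",[273.3,220],.016), w2pix("scene",[.672,.047,.016]))
for z in(.022,): print(w2pix("scene",[.6564+.0149,-.0046+.0514,z]), w2pix("scene",[.6564,-.0046,z]))
im=ctrl.get_image("scene"); g=w2pix("scene",[.656,-.004,.022]); print(g)
w=white(im); c=blob(im,w,g+[0,-4],24); print(cv2.boundingRect(c), circ("scene",c,.022))
E
python3 d.py .671,.047,.07 .671,.047,.009
```

```text
[0.63640576 0.04520953 0.016     ] [273.89410934 227.94069218]
[273.88477557 226.12804403] [255.77421569 222.26908316]
[255.99044937 222.18619786]
(236, 210, 42, 32) (0.6668, -0.0044, 0.117, 0.143)
.671,.047,.07 -> [  0.12 -20.31   6.59]
.671,.047,.009 -> [ 0.01 -0.01  6.1 ]
tilt [ 0.002  0.001 -1.   ] y [0.275 0.961 0.001] op 0.0426 t 4.08
```

Most likely the half-open tips stood at rim height and slid over the wall. I'll try again lower, with the fingers more nearly shut before descending.

```bash
python3 -m handwheel '[[[0.1,-20.3,0],[0,0,0]],[[0.1,-20.3,0],[0,0,0]],[[0.1,-20.3,5],[0,0,0]],[[0.1,-20.3,5.5],[0,0,0]],[[0.1,-20.3,6.6],[0,0,0]]]' 0.3
python3 -m handwheel '[[[0,0,0],[0,0,0]],[[0,0,6.0],[0,0,0]],[[0,0,6.0],[0,0,0]],[[0,0,6.0],[0,0,0]]]'
python3 d.py .671,.047,.009
python3 - <<'E'
from h import *
s=snap("scene"); cv2.imwrite("pics/g2.png",cv2.resize(s[180:250,220:310],(770,600),interpolation=cv2.INTER_CUBIC))
E
```

```text
t: 4.7
tool_pos: [0.6675, 0.0415, 0.0666]
tool_rot: [-0.447, -3.106, 0.001]
contact_force: [-0.3, 0.1, -0.1]
opening: 0.0299
grip_force: 0.0
t: 5.2
tool_pos: [0.6711, 0.0452, 0.0108]
tool_rot: [0.439, 3.109, 0.0]
contact_force: [0.5, 0.8, 0.1]
opening: 0.0298
grip_force: 0.0
.671,.047,.009 -> [0.06 0.17 0.18]
tilt [ 0.002 -0.    -1.   ] y [0.277 0.961 0.001] op 0.0298 t 5.2
```

View pics/g2.png

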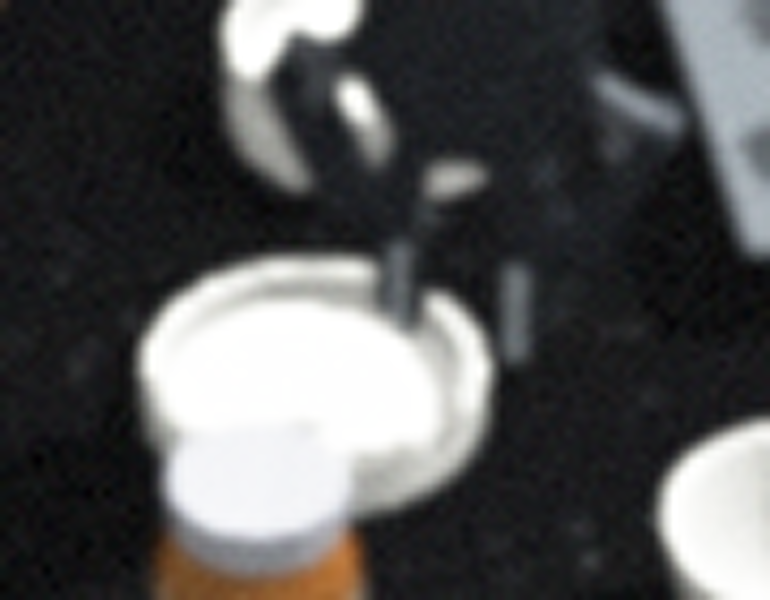

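The two fingers, at (400,290) and (515,310), straddle the wall at about (460,340). Now I'll close.

```bash
python3 -m handwheel '[[[0,0,0.1],[0,0,0]],[[0,0,0.1],[0,0,0]],[[0,0,0.1],[0,0,0]],[[0,0,0.1],[0,0,0]]]' 1 80
python3 d.py .671,.047,.009
```

```text
t: 5.75
tool_pos: [0.6698, 0.0444, 0.0082]
tool_rot: [0.441, 3.11, -0.0]
contact_force: [0.2, -0.2, 0.2]
opening: 0.0
grip_force: 0.0
.671,.047,.009 -> [-0.04  0.28 -0.08]
tilt [ 0. -0. -1.] y [0.278 0.961 0.   ] op 0.0 t 5.75
```

Run:
```python
from h import *
for z in(.01,.02,.03,.04): print(z,w2pix("scene",[.665,.025,z]),w2pix("scene",[.677,.064,z]))
s=snap("scene"); t=snap("top")
g=cv2.resize(s[180:250,220:310],(400,311),interpolation=cv2.INTER_CUBIC); k=cv2.resize(t[130:200,220:310],(400,311),interpolation=cv2.INTER_CUBIC)
cv2.imwrite("pics/g3.png",np.hstack([g,k]))
```

```text
0.01 [266.07328824 227.77129238] [279.88472892 230.90240657]
0.02 [266.13939019 225.03513724] [280.0150439  228.15534036]
0.03 [266.20609812 222.27389903] [280.14656463 225.38285686]
0.04 [266.2734204  219.48723126] [280.27930792 222.58460167]
```

View pics/g3.png

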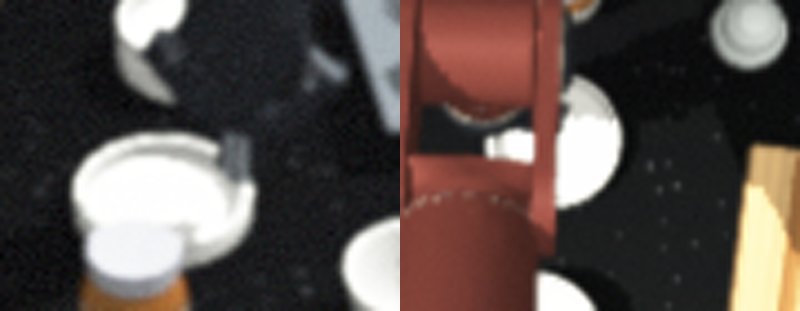

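```bash
python3 -m handwheel '[[[0,0,-4],[0,0,0]],[[0,0,-4],[0,0,0]],[[0,7,-4],[0,0,0]],[[0,7,-4],[0,0,0]],[[0,7,-4],[0,0,0]]]' 
python3 -m handwheel '[[[0,0,3.4],[0,0,0]],[[0,0,3.4],[0,0,0]],[[0,0,3.4],[0,0,0]]]' 
python3 d.py .7,.1,.005
python3 - <<'E'
from h import *
o=ctrl.get_obs()["tool_pos"]; 
for z in (0,.02,.04): print(z,w2pix("scene",[o[0],o[1],o[2]+z]),w2pix("top",[o[0],o[1],o[2]+z]))
s=snap("scene"); t=snap("top")
g=cv2.resize(s[180:250,230:320],(400,311),interpolation=cv2.INTER_CUBIC); k=cv2.resize(t[130:200,200:290],(400,311),interpolation=cv2.INTER_CUBIC)
cv2.imwrite("pics/g4.png",np.hstack([g,k]))
E
```

```text
t: 6.48
tool_pos: [0.6887, 0.112, 0.0469]
tool_rot: [-0.439, -3.109, 0.001]
contact_force: [0.5, 0.1, 0.3]
opening: 0.0001
grip_force: 0.0
t: 6.85
tool_pos: [0.6892, 0.1108, 0.0143]
tool_rot: [-0.443, -3.11, 0.0]
contact_force: [0.0, -0.0, -0.3]
opening: 0.0001
grip_force: 0.0
.7,.1,.005 -> [-1.34 -0.74  0.93]
tilt [-0. -0. -1.] y [ 0.279  0.96  -0.   ] op 0.0001 t 6.85
0 [296.87264402 233.04629188] [223.05208613 152.91912785]
0.02 [297.29661462 227.4815582 ] [222.62220077 151.9514687 ]
0.04 [297.7285986  221.81164678] [222.18147764 150.95941408]
```

View pics/g4.png

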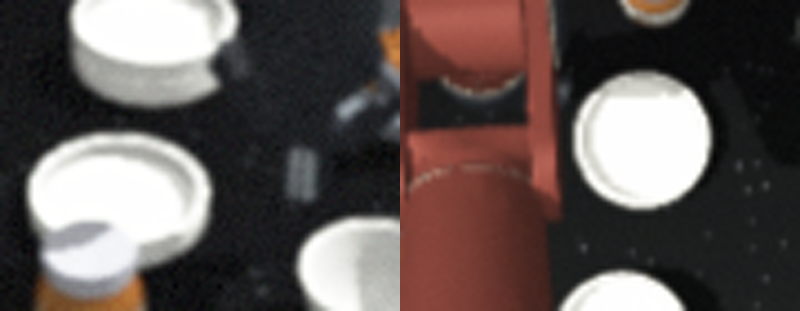

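```bash
python3 -m handwheel '[[[0,0,0.6],[0,0,0]],[[0,0,1.2],[0,0,0]],[[0,0,1.2],[0,0,0]]]' 
python3 -m handwheel '[[[0,0,0.4],[0,0,0]],[[0,0,0.4],[0,0,0]]]'
```

```text
t: 7.32
tool_pos: [0.6885, 0.1117, 0.001]
tool_rot: [-0.441, -3.109, 0.001]
contact_force: [-0.0, 0.1, 0.0]
opening: 0.0002
grip_force: 0.0
t: 7.58
tool_pos: [0.6889, 0.1117, -0.0025]
tool_rot: [-0.441, -3.11, 0.0]
contact_force: [0.3, 0.0, 0.5]
opening: -0.0002
grip_force: 0.0
```

```bash
python3 -m handwheel '[[[0,0,0.4],[0,0,0]],[[0,0,0.8],[0,0,0]],[[0,0,0.8],[0,0,0]]]' | grep -E "pos|force"
python3 -m handwheel '[[[0,0,0.3],[0,0,0]],[[0,0,0.6],[0,0,0]],[[0,0,0.6],[0,0,0]]]'| grep -E "pos|force"
```

```text
tool_pos: [0.6888, 0.1117, -0.0107]
contact_force: [-0.4, 0.3, -0.5]
grip_force: 0.0
tool_pos: [0.6889, 0.1117, -0.0165]
contact_force: [0.7, -0.4, -0.3]
grip_force: 0.0
```

```bash
python3 -m handwheel '[[[0,0,0.2],[0,0,0]],[[0,0,0.4],[0,0,0]]]' | grep -E "pos|force"
python3 -m handwheel '[[[0,0,0.1],[0,0,0]],[[0,0,0.2],[0,0,0]],[[0,0,0.3],[0,0,0]]]'| grep -E "pos|force"
python3 -m handwheel '[[[0,0,0],[0,0,0]]]'| grep -E "pos|force"
```

```text
tool_pos: [0.6893, 0.1117, -0.02]
contact_force: [0.3, 0.2, 0.1]
grip_force: 0.0
tool_pos: [0.6893, 0.1117, -0.023]
contact_force: [-0.4, 0.2, -0.1]
grip_force: 0.0
tool_pos: [0.6892, 0.1117, -0.0231]
contact_force: [-0.1, 0.2, -0.4]
grip_force: 0.0
```

```bash
python3 -m handwheel '[[[0,0,0.1],[0,0,0]],[[0,0,0.2],[0,0,0]],[[0,0,0.3],[0,0,0]]]'| grep -E "pos|contact"
python3 -m handwheel '[[[0,0,0.1],[0,0,0]],[[0,0,0.2],[0,0,0]]]'| grep -E "pos|contact"
python3 -m handwheel '[[[0,0,0.1],[0,0,0]],[[0,0,0.2],[0,0,0]]]'| grep -E "pos|contact"
```

```text
tool_pos: [0.6892, 0.1117, -0.0261]
contact_force: [-0.8, -0.3, 0.1]
tool_pos: [0.6892, 0.1117, -0.0281]
contact_force: [-0.1, 0.1, -0.2]
tool_pos: [0.6892, 0.1117, -0.0301]
contact_force: [-0.2, -0.4, -0.5]
```

```bash
for i in 1; do python3 -m handwheel '[[[0,0,0.1],[0,0,0]],[[0,0,0.2],[0,0,0]]]'| grep -E "pos|contact"; done
python3 -m handwheel '[[[0,0,0.1],[0,0,0]],[[0,0,0.2],[0,0,0]]]'| grep -E "pos|contact"
python3 - <<'E'
from h import *
o=ctrl.get_obs()["tool_pos"]; print(w2pix("scene",[o[0],o[1],0]))
s=snap("scene"); g=cv2.resize(s[200:250,270:330],(360,300),interpolation=cv2.INTER_CUBIC); cv2.imwrite("pics/g5.png",np.clip(g.astype(int)*2,0,255).astype(np.uint8))
E
```

```text
tool_pos: [0.6893, 0.1117, -0.0321]
contact_force: [0.2, 0.0, -0.2]
tool_pos: [0.6893, 0.1117, -0.0341]
contact_force: [0.2, 0.8, -0.1]
[296.8851687  236.97666865]
```

View pics/g5.png

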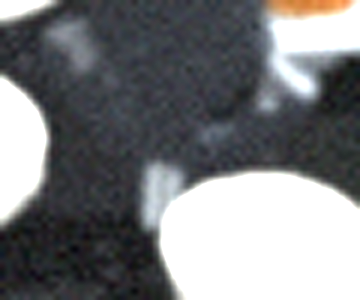

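```bash
python3 -m handwheel '[[[0,0,0.1],[0,0,0]],[[0,0,0.1],[0,0,0]]]'| grep -E "pos|contact"
python3 -m handwheel '[[[0,0,0.1],[0,0,0]],[[0,0,0.1],[0,0,0]]]'| grep -E "pos|contact"
python3 -m handwheel '[[[0,0,0.1],[0,0,0]],[[0,0,0.1],[0,0,0]]]'| grep -E "pos|contact"
```

```text
tool_pos: [0.6891, 0.1117, -0.0351]
contact_force: [-0.4, 0.0, -1.0]
tool_pos: [0.6892, 0.1117, -0.0361]
contact_force: [-0.8, -0.3, 0.6]
tool_pos: [0.6893, 0.1117, -0.0362]
contact_force: [-2.5, -0.1, 4.8]
```

Contact comes at a reported z of -0.036, so the reported TCP lies 36 mm beyond the real finger tips. I'll work that offset into the helper.

```bash
sed -i 's/p=np.array(o\["tool_pos"\]);/p=np.array(o["tool_pos"])+[0,0,.036];/' d.py
python3 -m handwheel '[[[0,0,-4.5],[0,0,0]],[[0,0,-4.5],[0,0,0]],[[0,-6.7,-4.5],[0,0,0]],[[0,-6.7,-4.5],[0,0,0]],[[0,-6.7,-4.5],[0,0,0]]]' 0.3 | grep pos
python3 -m handwheel '[[[0,0,0],[0,0,0]]]' >/dev/null;python3 d.py .671,.047,.045 .671,.047,.0105
```

```text
tool_pos: [0.6702, 0.0472, 0.0071]
.671,.047,.045 -> [-0.06 -0.11 -0.14]
.671,.047,.0105 -> [-0.   -0.    3.45]
tilt [-0.  0. -1.] y [0.277 0.961 0.   ] op 0.0298 t 12.0
```

```bash
python3 -m handwheel '[[[0,-0.1,2.5],[0,0,0]],[[0,-0.1,3.3],[0,0,0]],[[0,-0.1,3.3],[0,0,0]]]' | grep -E "pos|contact"
python3 -m handwheel '[[[0,0,0],[0,0,0]],[[0,0,0],[0,0,0]],[[0,0,0],[0,0,0]]]' 1 80
python3 -m handwheel '[[[0,0,-2],[0,0,0]],[[0,0,-5],[0,0,0]],[[0,0,-10],[0,0,0]],[[0,0,-10],[0,0,0]],[[0,0,-10],[0,0,0]]]'
python3 d.py .437,-.289,.15
```

```text
tool_pos: [0.6696, 0.0471, -0.026]
contact_force: [0.2, -0.2, 0.2]
t: 12.75
tool_pos: [0.6712, 0.0466, -0.0238]
tool_rot: [0.441, 3.109, 0.001]
contact_force: [0.3, 1.3, 3.1]
opening: 0.0033
grip_force: 76.1
t: 13.38
tool_pos: [0.6701, 0.0464, 0.0751]
tool_rot: [-0.441, -3.11, -0.0]
contact_force: [0.1, -0.5, -2.6]
opening: 0.0031
grip_force: 76.1
.437,-.289,.15 -> [ 13.06 -38.69  -3.89]
tilt [-0.  0. -1.] y [ 0.278  0.961 -0.   ] op 0.0031 t 13.38
```

```bash
python3 -m handwheel '[[[6.5,-19.3,0],[0,0,0]],[[6.5,-19.3,0],[0,0,0]],[[6.5,-19.3,0],[0,0,0]],[[6.5,-19.3,0],[0,0,0]],[[6.5,-19.3,0],[0,0,0]]]' |grep -E "pos|open"
python3 -m handwheel '[[[6.5,-19.4,0],[0,0,0]],[[6.5,-19.4,0],[0,0,0]],[[6.5,-19.4,0],[0,0,0]],[[6.5,-19.4,0],[0,0,0]],[[6.5,-19.4,4],[0,0,0]]]' |grep -E "pos|open"
python3 -m handwheel '[[[0,0,0],[0,0,0]]]' >/dev/null;python3 d.py .437,-.289,.033
python3 - <<'E'
from h import *
s=snap("scene"); g=cv2.resize(s[120:240,80:240],(800,600),interpolation=cv2.INTER_CUBIC); cv2.imwrite("pics/p1.png",g)
E
```

```text
tool_pos: [0.5529, -0.1211, 0.0735]
opening: 0.0031
tool_pos: [0.4413, -0.2918, 0.0382]
opening: 0.0032
.437,-.289,.033 -> [-0.2  -0.3   3.42]
tilt [-0.006  0.006 -1.   ] y [0.277 0.961 0.004] op 0.0031 t 14.75
```

View pics/p1.png

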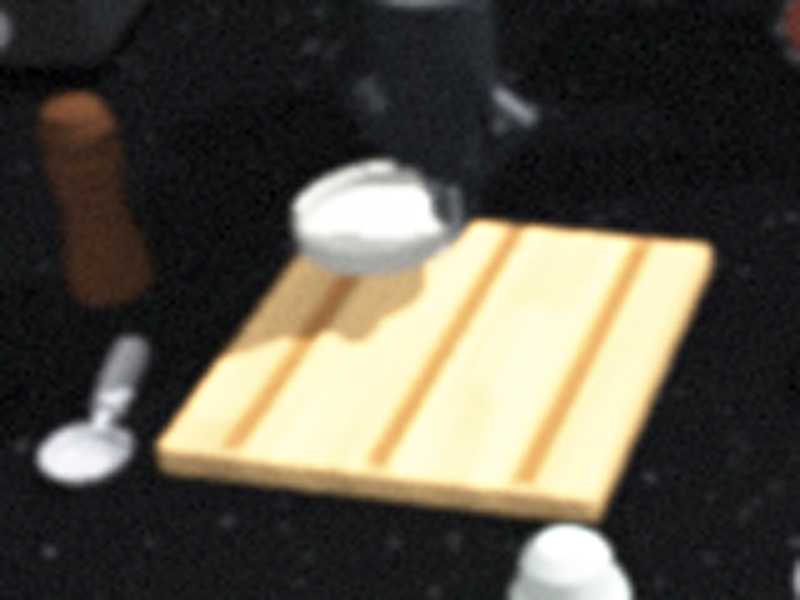

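The dish is held about level over the near-right corner of the board, around (375,220). I'll set it down, then go for the top dish of the stack.

```bash
python3 -m handwheel '[[[0,0,1.8],[0,0,0]],[[0,0,2.9],[0,0,0]],[[0,0,3.4],[0,0,0]],[[0,0,3.4],[0,0,0]]]' |grep -E "pos|contact"
python3 -m handwheel '[[[0,0,0],[0,0,0]],[[0,0,0],[0,0,0]],[[0,0,0],[0,0,0]]]' 0.3 | grep -E "pos|open|contact"
python3 -m handwheel '[[[0,0,-3],[0,0,0]],[[0,0,-10],[0,0,0]],[[0,20,-10],[0,0,0]],[[0,20,-10],[0,0,0]],[[0,20,-10],[0,0,0]]]'|grep pos
python3 -m handwheel '[[[0,10,0],[0,0,0]],[[0,10,0],[0,0,0]],[[0,10,0],[0,0,0]]]'|grep pos
python3 m.py top,.042,.422,-.341 top,.041,.486,.014; python3 d.py .501,.0655,.08 .501,.0655,.0295
```

```text
tool_pos: [0.4377, -0.2889, 0.0006]
contact_force: [-0.4, -0.1, -2.3]
tool_pos: [0.4383, -0.2897, 0.0018]
contact_force: [0.5, -0.3, 0.1]
opening: 0.0297
tool_pos: [0.4906, -0.1078, 0.1015]
tool_pos: [0.5182, -0.011, 0.1009]
top,.042,.422,-.341 [347. 223.] (0.4191, -0.3359, 0.103, 0.136) 752.5
top,.041,.486,.014 [249. 206.] (0.4733, 0.0103, 0.08, 0.108) 467.0
.501,.0655,.08 -> [3.78 7.02 5.67]
.501,.0655,.0295 -> [0.   0.   5.05]
tilt [ 0. -0. -1.] y [ 0.276  0.961 -0.   ] op 0.0295 t 16.73
```

```bash
python3 -m handwheel '[[[3.8,7.0,0],[0,0,0]],[[3.8,7.0,0],[0,0,0]],[[3.8,7,5.6],[0,0,0]],[[3.8,7,5.6],[0,0,0]],[[3.8,7,5.6],[0,0,0]]]' 0.3 |grep -E "pos|contact"
python3 -m handwheel '[[[0,0,0],[0,0,0]]]' >/dev/null; python3 d.py .501,.0655,.0295
```

```text
tool_pos: [0.5014, 0.0637, 0.0457]
contact_force: [0.6, 0.0, -0.1]
.501,.0655,.0295 -> [0.22 0.09 5.34]
tilt [ 0.004 -0.    -1.   ] y [0.279 0.96  0.001] op 0.0296 t 17.48
```

Run:
```python
from h import *
t=snap("top"); g=cv2.resize(t[140:280,220:400],(770,600),interpolation=cv2.INTER_CUBIC); cv2.imwrite("pics/b1.png",g)
for d in ctrl.landmark_of("top","dish1"): print(np.round(d["position"]),round(d["score"],2),np.round(pix2w("top",d["position"],.02),3))
```

```text
[347. 221.] 0.93 [ 0.427 -0.344  0.02 ]
[196. 266.] 0.6 [0.272 0.211 0.02 ]
```

View pics/b1.png

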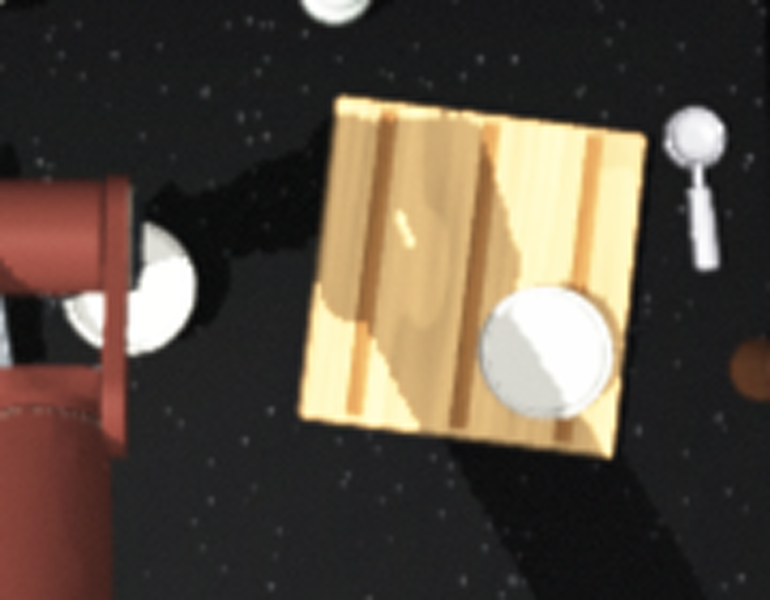

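The first dish lies flat on the board at crop (546,352), in the near-right slot. Next, the top dish of the stack.

```bash
python3 -m handwheel '[[[0.1,0.1,3],[0,0,0]],[[0.1,0.1,5.0],[0,0,0]],[[0.1,0.1,5.0],[0,0,0]],[[0.1,0.1,5.0],[0,0,0]]]' |grep -E "pos|contact"
python3 d.py .501,.0655,.0295
```

```text
tool_pos: [0.5012, 0.0658, -0.0041]
contact_force: [0.1, 0.6, -0.8]
.501,.0655,.0295 -> [ 0.01 -0.04  0.24]
tilt [ 0.002 -0.    -1.   ] y [0.278 0.961 0.001] op 0.0301 t 18.07
```

Slot A: centre (.564,-.229) gives TCP (.579,-.178).

```bash
python3 -m handwheel '[[[0,0,0.2],[0,0,0]],[[0,0,0.2],[0,0,0]]]' |grep -E "pos|contact"
python3 -m handwheel '[[[0,0,0],[0,0,0]],[[0,0,0],[0,0,0]],[[0,0,0],[0,0,0]]]' 1 80|grep -E "pos|contact|open|grip"
python3 -m handwheel '[[[0,0,-2],[0,0,0]],[[0,0,-5],[0,0,0]],[[0,0,-8],[0,0,0]],[[0,0,-8],[0,0,0]]]'|grep -E "pos|contact|open|grip"
python3 d.py .579,-.178,.11 .579,-.178,.033; python3 m.py top,.022,.486,.014
```

```text
tool_pos: [0.5006, 0.0659, -0.0068]
contact_force: [-0.1, -0.6, 0.6]
tool_pos: [0.5003, 0.0659, -0.007]
contact_force: [-1.7, -0.4, 4.7]
opening: 0.0026
grip_force: 76.8
tool_pos: [0.502, 0.0659, 0.0746]
contact_force: [0.7, 0.1, -2.5]
opening: 0.0024
grip_force: 76.5
.579,-.178,.11 -> [-14.18 -21.29   0.1 ]
.579,-.178,.033 -> [ 0.04 -0.01  7.7 ]
tilt [ 0.005  0.    -1.   ] y [0.278 0.961 0.001] op 0.0024 t 19.2
top,.022,.486,.014 [249. 207.] (0.4879, -0.0128, 0.057, 0.13) 382.5
```

```bash
python3 -m handwheel '[[[-14.2,-21.3,0],[0,0,0]],[[-14.2,-21.3,0],[0,0,0]],[[-14.2,-21.3,0],[0,0,0]],[[-14.2,-21.3,0],[0,0,0]],[[-14.2,-21.3,0],[0,0,0]]]' |grep -E "pos|open"
python3 -m handwheel '[[[0,0,0],[0,0,0]],[[0,0,3],[0,0,0]],[[0,0,5.5],[0,0,0]],[[0,0,5.5],[0,0,0]]]' |grep -E "pos|open"
python3 d.py .579,-.178,.032
```

```text
tool_pos: [0.5765, -0.1814, 0.0698]
opening: 0.0025
tool_pos: [0.574, -0.1751, 0.0138]
opening: 0.0023
.579,-.178,.032 -> [-0.58 -0.14  1.77]
tilt [-0.007  0.003 -1.   ] y [0.276 0.961 0.001] op 0.0023 t 20.38
```

```bash
python3 -m handwheel '[[[-0.4,-0.1,0.9],[0,0,0]],[[-0.4,-0.1,1.7],[0,0,0]],[[-0.4,-0.1,1.7],[0,0,0]]]' |grep -E "pos|contact"
python3 -m handwheel '[[[0,0,0],[0,0,0]],[[0,0,0],[0,0,0]],[[0,0,0],[0,0,0]]]' 0.3 | grep -E "pos|open|contact"
python3 -m handwheel '[[[0,0,-3],[0,0,0]],[[0,0,-9],[0,0,0]],[[0,30,-9],[0,0,0]],[[0,30,-9],[0,0,0]],[[0,30,-9],[0,0,0]]]'|grep pos
python3 -m handwheel '[[[0,12,0],[0,0,0]],[[0,12,0],[0,0,0]],[[0,12,0],[0,0,0]]]'|grep pos
python3 m.py top,.022,.486,.014 top,.042,.564,-.229; python3 d.py .501,.0655,.08 .501,.0655,.0105
```

```text
tool_pos: [0.5805, -0.18, 0.0001]
contact_force: [-0.0, 0.6, -1.6]
tool_pos: [0.5813, -0.1806, 0.0012]
contact_force: [-0.6, -0.3, -0.1]
opening: 0.0298
tool_pos: [0.6336, 0.0013, 0.0914]
tool_pos: [0.6668, 0.1191, 0.0908]
top,.022,.486,.014 [249. 207.] (0.4871, 0.0132, 0.113, 0.114) 738.0
top,.042,.564,-.229 [315. 184.] (0.5543, -0.2183, 0.113, 0.165) 873.0
.501,.0655,.08 -> [14.5  -9.49  4.66]
.501,.0655,.0105 -> [0.   0.   6.95]
tilt [ 0. -0. -1.] y [ 0.275  0.961 -0.   ] op 0.0301 t 22.18
```

```bash
python3 -m handwheel '[[[14.4,-9.5,0],[0,0,0]],[[14.4,-9.5,0],[0,0,0]],[[14.4,-9.5,0],[0,0,0]],[[14.4,-9.5,4],[0,0,0]],[[14.4,-9.5,4.6],[0,0,0]]]' |grep pos
python3 -m handwheel '[[[0,0,0],[0,0,0]],[[0,0,0],[0,0,0]]]' | grep pos; python3 d.py .502,.0646,.0105
```

```text
tool_pos: [0.4987, 0.0627, 0.0423]
tool_pos: [0.5029, 0.0637, 0.0458]
.502,.0646,.0105 -> [0.13 0.06 7.13]
tilt [ 0.002 -0.    -1.   ] y [0.278 0.96  0.   ] op 0.03 t 23.05
```

```bash
python3 -m handwheel '[[[0.1,0.1,4],[0,0,0]],[[0.1,0.1,7.1],[0,0,0]],[[0.1,0.1,7.1],[0,0,0]],[[0.1,0.1,7.1],[0,0,0]]]' |grep -E "pos|contact"
python3 -m handwheel '[[[0,0,0],[0,0,0]],[[0,0,0],[0,0,0]],[[0,0,0],[0,0,0]]]' 1 80|grep -E "pos|contact|open|grip"
python3 -m handwheel '[[[0,0,-2],[0,0,0]],[[0,0,-5],[0,0,0]],[[0,0,-8],[0,0,0]],[[0,0,-8],[0,0,0]]]'|grep -E "pos|contact|open|grip"
python3 d.py .452,-.1626,.09 .452,-.1626,.033
python3 - <<'E'
from h import *
t=snap("top"); g=cv2.resize(t[140:280,220:400],(770,600),interpolation=cv2.INTER_CUBIC); cv2.imwrite("pics/b2.png",g)
for d in ctrl.landmark_of("top","dish1"): print(np.round(d["position"]),round(d["score"],2),np.round(pix2w("top",d["position"],.02),3))
E
```

```text
tool_pos: [0.5021, 0.0652, -0.025]
contact_force: [0.5, -0.2, -0.3]
tool_pos: [0.5019, 0.0651, -0.0249]
contact_force: [-1.0, -0.8, 5.7]
opening: 0.0022
grip_force: 79.2
tool_pos: [0.503, 0.0652, 0.0561]
contact_force: [0.7, 0.0, -2.0]
opening: 0.0023
grip_force: 78.2
.452,-.1626,.09 -> [ -1.43 -23.3    0.18]
.452,-.1626,.033 -> [ 0.03 -0.01  5.7 ]
tilt [ 0.006  0.    -1.   ] y [0.278 0.961 0.002] op 0.0023 t 24.43
[351. 219.] 0.97 [ 0.434 -0.36   0.02 ]
[316. 184.] 0.94 [ 0.568 -0.235  0.02 ]
[249. 205.] 0.73 [0.492 0.017 0.02 ]
[196. 265.] 0.72 [0.274 0.212 0.02 ]
```

View pics/b2.png

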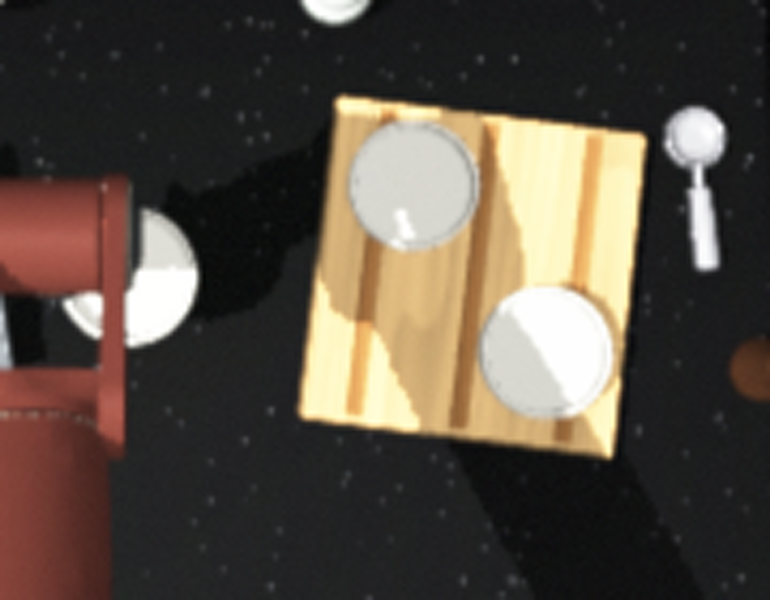

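Dishes A (414,186) and D (546,352) lie flat on the board. The third is in the gripper and goes to the near-left slot, around (385,330).

```bash
python3 -m handwheel '[[[-1.4,-23.3,0],[0,0,0]],[[-1.4,-23.3,0],[0,0,0]],[[-1.4,-23.3,0],[0,0,0]],[[-1.4,-23.3,0],[0,0,0]],[[-1.4,-23.3,2.5],[0,0,0]]]' |grep -E "pos|open"
python3 -m handwheel '[[[0,0,0],[0,0,0]],[[0,0,0],[0,0,0]],[[0,0,0],[0,0,0]]]' |grep -E "pos|open"
python3 d.py .452,-.1626,.032
```

```text
tool_pos: [0.4495, -0.1658, 0.0285]
opening: 0.0023
tool_pos: [0.45, -0.1622, 0.029]
opening: 0.0023
.452,-.1626,.032 -> [-0.2   0.01  3.3 ]
tilt [ 0.001 -0.    -1.   ] y [ 0.277  0.961 -0.   ] op 0.0023 t 25.52
```

```bash
python3 -m handwheel '[[[-0.1,0,1.7],[0,0,0]],[[-0.1,0,2.8],[0,0,0]],[[-0.1,0,3.3],[0,0,0]],[[-0.1,0,3.3],[0,0,0]]]' |grep -E "pos|contact"
python3 -m handwheel '[[[0,0,0],[0,0,0]],[[0,0,0],[0,0,0]],[[0,0,0],[0,0,0]]]' 0.3 | grep -E "pos|open|contact"
python3 -m handwheel '[[[0,0,-3],[0,0,0]],[[0,0,-9],[0,0,0]],[[0,30,-12],[0,0,0]],[[0,30,-12],[0,0,0]],[[0,30,-12],[0,0,0]]]' -0.7|grep -E "pos|open"
cat > dishes.py <<'E'
from h import *
# rim circles on the board: fit by Hough on upsampled top view, at rim height .042
t=ctrl.get_image("top"); u,v=160,150
g=cv2.resize(t[150:270,280:400],None,fx=6,fy=6,interpolation=cv2.INTER_CUBIC); h=cv2.cvtColor(g,cv2.COLOR_BGR2HSV)
m=((h[...,1]<45)&(h[...,2]>90)).astype(np.uint8)*255
n,l,st,ce=cv2.connectedComponentsWithStats(cv2.morphologyEx(m,cv2.MORPH_OPEN,np.ones((15,15),np.uint8)))
for i in range(1,n):
    if st[i,4]>10000:
        (x,y),r=cv2.minEnclosingCircle(np.argwhere(l==i)[::7,::-1].astype(np.float32)); p=np.array([x,y])/6-.42+[280,150]; q=ce[i]/6-.42+[280,150]
        print(np.round(p,1),round(r/6,1),"circle",np.round(pix2w("top",p,.042)[:2],4),"centroid",np.round(pix2w("top",q,.035)[:2],4))
E
python3 dishes.py
python3 - <<'E'
from h import *
for d in ctrl.landmark_of("top","dish1"): print(np.round(d["position"]),round(d["score"],2),np.round(pix2w("top",d["position"],.02),3))
a=ctrl.get_image("top"); h=cv2.cvtColor(a,cv2.COLOR_BGR2HSV)
br=((h[...,0]>3)&(h[...,0]<18)&(h[...,1]>110)).astype(np.uint8)*255
n,l,st,ce=cv2.connectedComponentsWithStats(br[160:250,130:230])
for i in range(1,n):
  if st[i,4]>60:
    p=ce[i]+[130,160]; print("muffin",np.round(p),st[i,4],np.round(pix2w("top",p,.05),3))
E
python3 d.py .547,.184,.10
```

```text
tool_pos: [0.4504, -0.1627, -0.0046]
contact_force: [-0.4, -0.6, -1.3]
tool_pos: [0.4507, -0.163, -0.0043]
contact_force: [0.4, -0.4, 0.2]
opening: 0.0299
tool_pos: [0.503, 0.0179, 0.105]
opening: 0.0727
[382.9 183.6] 19.4 circle [ 0.5629 -0.4761] centroid [ 0.5756 -0.4781]
[316.3 182.8] 15.3 circle [ 0.5689 -0.2323] centroid [ 0.57  -0.233]
[311.6 220.4] 17.3 circle [ 0.4316 -0.2117] centroid [ 0.4367 -0.2139]
[347.2 221.9] 15.7 circle [ 0.4247 -0.341 ] centroid [ 0.4249 -0.3423]
[348. 219.] 0.83 [ 0.434 -0.348  0.02 ]
[320. 180.] 0.72 [ 0.58  -0.249  0.02 ]
[194. 266.] 0.59 [0.273 0.218 0.02 ]
muffin [225. 218.] 563 [0.444 0.104 0.05 ]
muffin [202. 190.] 185 [0.547 0.184 0.05 ]
muffin [178. 194.] 189 [0.534 0.271 0.05 ]
muffin [154. 198.] 191 [0.521 0.358 0.05 ]
muffin [182. 218.] 189 [0.447 0.259 0.05 ]
.547,.184,.10 -> [ 0.28 17.09  4.09]
tilt [ 0.001 -0.    -1.   ] y [0.273 0.962 0.   ] op 0.0726 t 27.18
```

The dishes are at A (.568,-.232), B (.436,-.213) and D (.424,-.341). Now the first muffin, at (.547,.184).

```bash
python3 -m handwheel '[[[0.3,17.1,0],[0,0,0]],[[0.3,17.1,0],[0,0,0]],[[0.3,17.1,3],[0,0,0]],[[0.3,17.1,4],[0,0,0]],[[0.3,17.1,4],[0,0,0]]]' -0.7|grep -E "pos|open"
python3 -m handwheel '[[[0,0,0],[0,0,0]],[[0,0,0],[0,0,0]]]' |grep -E "pos|open"
python3 d.py .547,.184,.035; python3 m.py top,.042,.436,-.213;python3 dishes.py
```

```text
tool_pos: [0.546, 0.1799, 0.0627]
opening: 0.0726
tool_pos: [0.5478, 0.1804, 0.0654]
opening: 0.0725
.547,.184,.035 -> [0.19 0.32 6.64]
tilt [ 0.002  0.    -1.   ] y [0.28  0.96  0.001] op 0.0725 t 28.05
top,.042,.436,-.213 [312. 219.] (0.4388, -0.2149, 0.107, 0.109) 693.0
[382.7 183.6] 19.3 circle [ 0.5629 -0.4752] centroid [ 0.5756 -0.4781]
[317.1 182.6] 16.0 circle [ 0.5697 -0.235 ] centroid [ 0.5702 -0.2338]
[312.4 218.5] 15.3 circle [ 0.4385 -0.2147] centroid [ 0.4392 -0.216 ]
[347.  221.8] 16.3 circle [ 0.4249 -0.3402] centroid [ 0.4255 -0.3422]
```

```bash
python3 -m handwheel '[[[0.2,0.3,2],[0,0,0]],[[0.2,0.3,5],[0,0,0]],[[0.2,0.3,6.6],[0,0,0]],[[0.2,0.3,6.6],[0,0,0]],[[0.2,0.3,6.6],[0,0,0]]]' |grep -E "pos|cont"
python3 -m handwheel '[[[0,0,0],[0,0,0]],[[0,0,0],[0,0,0]],[[0,0,0],[0,0,0]]]' 1 40|grep -E "pos|open|cont|grip"
python3 -m handwheel '[[[0,0,-2],[0,0,0]],[[0,0,-6],[0,0,0]],[[0,0,-11],[0,0,0]],[[0,0,-11],[0,0,0]]]' |grep -E "pos|open|cont|grip"
python3 d.py .5695,-.234,.14 .5695,-.234,.058
python3 - <<'E'
from h import *
s=snap("scene"); g=cv2.resize(s[110:230,270:430],(800,600),interpolation=cv2.INTER_CUBIC); cv2.imwrite("pics/mu.png",g)
E
```

```text
tool_pos: [0.5466, 0.1851, -0.0011]
contact_force: [0.3, 0.6, -0.2]
tool_pos: [0.5477, 0.1852, 0.0001]
contact_force: [-0.5, -0.3, 5.7]
opening: 0.0559
grip_force: 43.0
tool_pos: [0.5496, 0.1857, 0.1148]
contact_force: [0.6, 0.8, -1.6]
opening: 0.0558
grip_force: 42.8
.5695,-.234,.14 -> [-13.57 -39.77   1.01]
.5695,-.234,.058 -> [ 0.08 -0.04  8.2 ]
tilt [ 0.011  0.002 -1.   ] y [0.278 0.961 0.005] op 0.0558 t 29.65
```

View pics/mu.png

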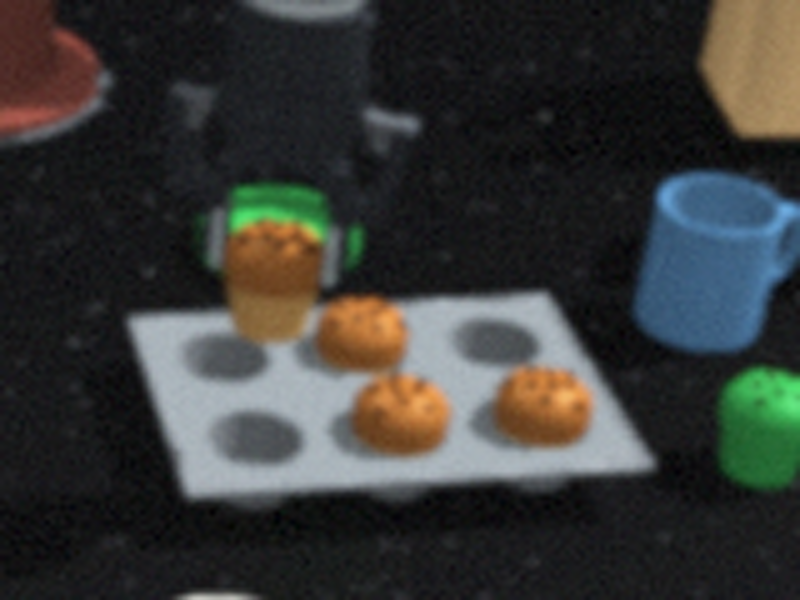

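The muffin hangs upright in the grip at (275,280), and three are left in the tin. I'll carry it to dish A.

```bash
python3 -m handwheel '[[[-6.8,-19.9,0],[0,0,0]],[[-6.8,-19.9,0],[0,0,0]],[[-6.8,-19.9,0],[0,0,0]],[[-6.8,-19.9,0],[0,0,0]],[[-6.8,-19.9,0],[0,0,0]]]' |grep -E "pos|open"
python3 -m handwheel '[[[-6.8,-19.9,0],[0,0,0]],[[-6.8,-19.9,0],[0,0,0]],[[-6.8,-19.9,0],[0,0,0]],[[-6.8,-19.9,0],[0,0,0]],[[-6.8,-19.9,5],[0,0,0]]]' |grep -E "pos|open"
python3 -m handwheel '[[[0,0,0],[0,0,0]],[[0,0,0],[0,0,0]],[[0,0,0],[0,0,0]]]' |grep -E "pos|open"
python3 d.py .5695,-.234,.060; python3 m.py top,.042,.4388,-.215 top,.042,.425,-.341
```

```text
tool_pos: [0.5545, -0.0265, 0.1064]
opening: 0.0558
tool_pos: [0.5698, -0.2377, 0.0622]
opening: 0.0558
tool_pos: [0.5674, -0.235, 0.0604]
opening: 0.0555
.5695,-.234,.060 -> [-0.16  0.16  3.65]
tilt [ 0.003 -0.002 -1.   ] y [ 0.277  0.961 -0.001] op 0.0555 t 31.32Traceback (most recent call last):
  File "m.py", line 7, in <module>
    c=blob(a[cam],white(a[cam]),g,26); print(s,np.round(g),circ(cam,c,z),cv2.contourArea(c))
                                                           ~~~~^^^^^^^^^
  File "h.py", line 23, in circ
    (x,y),(a,b),_=cv2.fitEllipse(P); return round(x,4),round(y,4),round(a,3),round(b,3)
                  ~~~~~~~~~~~~~~^^^
cv2.error: OpenCV(4.12.0) /io/opencv/modules/imgproc/src/shapedescr.cpp:361: error: (-201:Incorrect size of input array) There should be at least 5 points to fit the ellipse in function 'fitEllipseNoDirect'
```

```bash
python3 -m handwheel '[[[-0.1,0.1,1.8],[0,0,0]],[[-0.1,0.1,3.1],[0,0,0]],[[-0.1,0.1,3.6],[0,0,0]],[[-0.1,0.1,3.6],[0,0,0]],[[-0.1,0.1,3.6],[0,0,0]]]' |grep -E "pos|cont|open"
python3 -m handwheel '[[[0,0,0],[0,0,0]],[[0,0,0],[0,0,0]],[[0,0,0],[0,0,0]]]' -0.7|grep -E "pos|open|cont|grip"
python3 -m handwheel '[[[0,0,-3],[0,0,0]],[[0,0,-9],[0,0,0]],[[0,30,-9],[0,0,0]],[[0,30,-9],[0,0,0]],[[0,30,-9],[0,0,0]]]'|grep -E "pos|open"
python3 -m handwheel '[[[6,25,0],[0,0,0]],[[6,25,0],[0,0,0]],[[6,25,0],[0,0,0]],[[6,25,0],[0,0,0]],[[6,25,0],[0,0,0]]]'|grep -E "pos|open"
cat > mf.py <<'E'
from h import *
for k in range(2):
    a=ctrl.get_image("top")
h=cv2.cvtColor(a,cv2.COLOR_BGR2HSV)
br=((h[...,0]>3)&(h[...,0]<18)&(h[...,1]>110)&(h[...,2]>50)).astype(np.uint8)*255
br[:,:140]=0; br[:150]=0; br[245:]=0
n,l,st,ce=cv2.connectedComponentsWithStats(br)
for i in range(1,n):
  if 90<st[i,4]<700: print("muffin",np.round(ce[i]),st[i,4],np.round(pix2w("top",ce[i],.05),3),"if on dish",np.round(pix2w("top",ce[i],.073)[:2],3))
E
python3 dishes.py; python3 mf.py; python3 d.py .534,.271,.10 .534,.271,.035
```

```text
tool_pos: [0.5668, -0.2341, 0.0234]
contact_force: [-5.1, 4.5, 11.0]
opening: 0.0558
tool_pos: [0.5668, -0.2344, 0.0215]
contact_force: [-0.4, 0.8, -0.5]
opening: 0.0727
grip_force: 0.0
tool_pos: [0.6197, -0.0529, 0.1123]
opening: 0.0726
tool_pos: [0.6306, 0.2062, 0.1118]
opening: 0.0723
[383.1 183.6] 19.4 circle [ 0.5629 -0.4768] centroid [ 0.5756 -0.4781]
[316.5 182.7] 15.4 circle [ 0.5694 -0.2327] centroid [ 0.5707 -0.2301]
[311.7 220.2] 16.9 circle [ 0.4326 -0.2119] centroid [ 0.4371 -0.2139]
[347.3 221.7] 15.8 circle [ 0.4255 -0.3414] centroid [ 0.4254 -0.3424]
muffin [330. 207.] 280 [ 0.48 -0.28  0.05] if on dish [ 0.479 -0.276]
muffin [318. 183.] 172 [ 0.569 -0.239  0.05 ] if on dish [ 0.566 -0.236]
muffin [155. 198.] 192 [0.521 0.358 0.05 ] if on dish [0.519 0.352]
muffin [403. 226.] 296 [ 0.408 -0.539  0.05 ] if on dish [ 0.407 -0.531]
.534,.271,.10 -> [11.24  3.94  4.78]
.534,.271,.035 -> [-0.    0.01  6.5 ]
tilt [-0.001 -0.001 -1.   ] y [ 0.278  0.961 -0.001] op 0.0724 t 33.77
```

```bash
python3 -m handwheel '[[[11.2,3.9,0],[0,0,0]],[[11.2,3.9,0],[0,0,0]],[[11.2,3.9,4],[0,0,0]],[[11.2,3.9,4.5],[0,0,0]],[[11.2,3.9,4.5],[0,0,0]]]' -0.7|grep -E "pos|open"
python3 -m handwheel '[[[0,0,0],[0,0,0]],[[0,0,0],[0,0,0]]]' |grep -E "pos|open"
python3 d.py .534,.271,.035
python3 - <<'E'
from h import *
s=ctrl.get_image("scene")
h=cv2.cvtColor(s,cv2.COLOR_BGR2HSV)
br=((h[...,0]>3)&(h[...,0]<18)&(h[...,1]>110)&(h[...,2]>50)).astype(np.uint8)*255
n,l,st,ce=cv2.connectedComponentsWithStats(br)
for i in range(1,n):
  if 90<st[i,4]<900: print(np.round(ce[i]),st[i,4],np.round(pix2w("scene",ce[i],.053),3))
E
```

```text
tool_pos: [0.535, 0.2696, 0.0672]
opening: 0.0731
tool_pos: [0.5358, 0.2709, 0.0686]
opening: 0.0727
.534,.271,.035 -> [ 0.18 -0.05  6.96]
tilt [ 0.002  0.001 -1.   ] y [0.279 0.96  0.001] op 0.0727 t 34.65
[417.  28.] 474 [-1.328  0.957  0.053]
[273.  69.] 855 [-0.513  0.038  0.053]
[315.  66.] 318 [-0.576  0.249  0.053]
[263. 117.] 879 [0.037 0.002 0.053]
[ 99. 159.] 601 [ 0.384 -0.542  0.053]
[346. 185.] 434 [0.502 0.267 0.053]
[179. 190.] 313 [ 0.55  -0.239  0.053]
[378. 191.] 231 [0.529 0.358 0.053]
[434. 245.] 145 [0.768 0.454 0.053]
[250. 249.] 173 [ 0.802 -0.014  0.053]
[412. 268.] 553 [0.851 0.379 0.053]
```

```bash
python3 -m handwheel '[[[0.1,0,2],[0,0,0]],[[0.1,0,5],[0,0,0]],[[0.1,0,6.9],[0,0,0]],[[0.1,0,6.9],[0,0,0]],[[0.1,0,6.9],[0,0,0]]]' |grep -E "pos|cont"
python3 -m handwheel '[[[0,0,0],[0,0,0]],[[0,0,0],[0,0,0]],[[0,0,0],[0,0,0]]]' 1 40|grep -E "pos|open|cont|grip"
python3 -m handwheel '[[[0,0,-2],[0,0,0]],[[0,0,-6],[0,0,0]],[[0,0,-11],[0,0,0]],[[0,0,-11],[0,0,0]],[[0,0,-11],[0,0,0]]]' |grep -E "pos|open|cont|grip"
python3 d.py .438,-.2145,.14
```

```text
tool_pos: [0.534, 0.2715, -0.0012]
contact_force: [-0.2, 0.3, 0.6]
tool_pos: [0.5351, 0.2719, 0.0002]
contact_force: [-0.0, 0.6, 5.6]
opening: 0.0556
grip_force: 43.0
tool_pos: [0.533, 0.2711, 0.1081]
contact_force: [-0.8, 0.4, -1.7]
opening: 0.0555
grip_force: 42.9
.438,-.2145,.14 -> [ -4.38 -49.29   0.43]
tilt [-0. -0. -1.] y [ 0.278  0.961 -0.   ] op 0.0555 t 36.33
```

```bash
python3 -m handwheel '[[[-2.2,-24.6,0],[0,0,0]],[[-2.2,-24.6,0],[0,0,0]],[[-2.2,-24.6,0],[0,0,0]],[[-2.2,-24.6,0],[0,0,0]],[[-2.2,-24.6,0],[0,0,0]]]' |grep -E "pos|open"
python3 -m handwheel '[[[-2.2,-24.7,0],[0,0,0]],[[-2.2,-24.7,0],[0,0,0]],[[-2.2,-24.7,0],[0,0,0]],[[-2.2,-24.7,0],[0,0,0]],[[-2.2,-24.7,4],[0,0,0]]]' |grep -E "pos|open"
python3 -m handwheel '[[[0,0,0],[0,0,0]],[[0,0,0],[0,0,0]],[[0,0,0],[0,0,0]]]' |grep -E "pos|open"
python3 d.py .438,-.2145,.062
```

```text
tool_pos: [0.4839, 0.0258, 0.1058]
opening: 0.0557
tool_pos: [0.4402, -0.2189, 0.0702]
opening: 0.0556
tool_pos: [0.4398, -0.2141, 0.0695]
opening: 0.0557
.438,-.2145,.062 -> [ 0.17 -0.08  4.35]
tilt [ 0.002 -0.001 -1.   ] y [ 0.276  0.961 -0.001] op 0.0557 t 37.95
```

```bash
python3 -m handwheel '[[[0.1,0,2],[0,0,0]],[[0.1,0,3.6],[0,0,0]],[[0.1,0,4.3],[0,0,0]],[[0.1,0,4.3],[0,0,0]],[[0.1,0,4.3],[0,0,0]]]' |grep -E "pos|cont|open"
python3 -m handwheel '[[[0,0,0],[0,0,0]],[[0,0,0],[0,0,0]],[[0,0,0],[0,0,0]]]' -0.7|grep -E "pos|open|cont|grip"
python3 -m handwheel '[[[0,0,-3],[0,0,0]],[[0,0,-9],[0,0,0]],[[0,30,-9],[0,0,0]],[[0,30,-9],[0,0,0]],[[0,30,-9],[0,0,0]]]'|grep -E "pos|open"
python3 mf.py; python3 dishes.py; python3 d.py .447,.259,.10
```

```text
tool_pos: [0.4382, -0.2146, 0.0259]
contact_force: [0.0, 0.5, 0.5]
opening: 0.0556
tool_pos: [0.4379, -0.2144, 0.0255]
contact_force: [-0.5, -0.6, -0.2]
opening: 0.0726
grip_force: 0.0
tool_pos: [0.4904, -0.0326, 0.1158]
opening: 0.0728
muffin [331. 197.] 274 [ 0.514 -0.285  0.05 ] if on dish [ 0.512 -0.281]
muffin [357. 188.] 215 [ 0.548 -0.38   0.05 ] if on dish [ 0.545 -0.374]
muffin [318. 183.] 169 [ 0.569 -0.239  0.05 ] if on dish [ 0.566 -0.236]
muffin [154. 198.] 191 [0.521 0.358 0.05 ] if on dish [0.519 0.353]
muffin [182. 218.] 189 [0.447 0.259 0.05 ] if on dish [0.446 0.255]
muffin [314. 219.] 167 [ 0.438 -0.219  0.05 ] if on dish [ 0.437 -0.216]
muffin [403. 226.] 298 [ 0.407 -0.539  0.05 ] if on dish [ 0.407 -0.532]
[383.  183.5] 19.3 circle [ 0.5632 -0.4765] centroid [ 0.5757 -0.4781]
[315.9 182.3] 15.6 circle [ 0.5708 -0.2308] centroid [ 0.572  -0.2284]
[310.7 220.3] 18.1 circle [ 0.4322 -0.2084] centroid [ 0.4369 -0.2121]
[346.9 222. ] 15.5 circle [ 0.4241 -0.3397] centroid [ 0.4248 -0.3417]
.447,.259,.10 -> [12.08 26.78  5.13]
tilt [ 0. -0. -1.] y [0.273 0.962 0.   ] op 0.0724 t 39.73
```

```bash
python3 -m handwheel '[[[12.1,26.8,0],[0,0,0]],[[12.1,26.8,0],[0,0,0]],[[12.1,26.8,0],[0,0,0]],[[12.1,26.8,0],[0,0,0]],[[12.1,26.8,0],[0,0,0]]]' -0.7|grep -E "pos|open"
python3 -m handwheel '[[[0,0,4],[0,0,0]],[[0,0,4.6],[0,0,0]],[[0,0,4.6],[0,0,0]],[[0,0,4.6],[0,0,0]]]' |grep -E "pos|open"
python3 d.py .447,.259,.035
```

```text
tool_pos: [0.448, 0.258, 0.1154]
opening: 0.073
tool_pos: [0.4495, 0.2565, 0.0708]
opening: 0.0725
.447,.259,.035 -> [0.32 0.16 7.17]
tilt [ 0.002  0.001 -1.   ] y [0.28  0.96  0.001] op 0.0725 t 40.85
```

```bash
python3 -m handwheel '[[[0.3,0.1,2],[0,0,0]],[[0.3,0.1,5],[0,0,0]],[[0.3,0.1,7.1],[0,0,0]],[[0.3,0.1,7.1],[0,0,0]],[[0.3,0.1,7.1],[0,0,0]]]' |grep -E "pos|cont"
python3 -m handwheel '[[[0,0,0],[0,0,0]],[[0,0,0],[0,0,0]],[[0,0,0],[0,0,0]]]' 1 40|grep -E "pos|open|cont|grip"
python3 -m handwheel '[[[0,0,-2],[0,0,0]],[[0,0,-6],[0,0,0]],[[0,0,-11],[0,0,0]],[[0,0,-12],[0,0,0]],[[0,0,-12],[0,0,0]]]' |grep -E "pos|open|cont|grip"
python3 d.py .4245,-.341,.155
```

```text
tool_pos: [0.447, 0.259, -0.0001]
contact_force: [0.5, 0.0, 0.1]
tool_pos: [0.4474, 0.2593, 0.0004]
contact_force: [-0.5, -0.4, 6.9]
opening: 0.0556
grip_force: 43.0
tool_pos: [0.4459, 0.2589, 0.1188]
contact_force: [-1.0, 0.4, -1.0]
opening: 0.0559
grip_force: 42.8
.4245,-.341,.155 -> [-14.63 -58.22  -0.06]
tilt [ 0.001  0.001 -1.   ] y [0.278 0.961 0.001] op 0.0559 t 42.48
```

```bash
python3 -m handwheel '[[[-7.3,-29.1,0],[0,0,0]],[[-7.3,-29.1,0],[0,0,0]],[[-7.3,-29.1,0],[0,0,0]],[[-7.3,-29.1,0],[0,0,0]],[[-7.3,-29.1,0],[0,0,0]]]' |grep -E "pos|open"
python3 -m handwheel '[[[-7.3,-29.1,0],[0,0,0]],[[-7.3,-29.1,0],[0,0,0]],[[-7.3,-29.1,0],[0,0,0]],[[-7.3,-29.1,0],[0,0,0]],[[-7.3,-29.1,0],[0,0,0]]]' |grep -E "pos|open"
python3 -m handwheel '[[[0,0,0],[0,0,0]],[[0,0,2],[0,0,0]],[[0,0,5],[0,0,0]],[[0,0,5],[0,0,0]],[[0,0,5],[0,0,0]]]' |grep -E "pos|open"
python3 d.py .4245,-.341,.062
```

```text
tool_pos: [0.4328, -0.0428, 0.1157]
opening: 0.0559
tool_pos: [0.4222, -0.3421, 0.1153]
opening: 0.0555
tool_pos: [0.424, -0.3398, 0.0679]
opening: 0.0556
.4245,-.341,.062 -> [-0.08 -0.11  4.19]
tilt [-0.     0.001 -1.   ] y [0.277 0.961 0.   ] op 0.0556 t 44.35
```

```bash
python3 -m handwheel '[[[0,-0.1,2],[0,0,0]],[[0,-0.1,3.5],[0,0,0]],[[0,-0.1,4.2],[0,0,0]],[[0,-0.1,4.2],[0,0,0]],[[0,-0.1,4.2],[0,0,0]]]' |grep -E "pos|cont|open"
python3 -m handwheel '[[[0,0,0],[0,0,0]],[[0,0,0],[0,0,0]],[[0,0,0],[0,0,0]]]' -0.7|grep -E "pos|open|cont|grip"
python3 -m handwheel '[[[0,0,-3],[0,0,0]],[[0,0,-9],[0,0,0]],[[0,0,-12],[0,0,0]],[[0,30,-14],[0,0,0]],[[0,30,-14],[0,0,0]]]'|grep -E "pos|open"
python3 -m handwheel '[[[0,28,0],[0,0,0]],[[0,28,0],[0,0,0]],[[0,28,0],[0,0,0]],[[0,28,0],[0,0,0]],[[0,28,0],[0,0,0]]]'|grep -E "pos|open"
python3 mf.py; python3 dishes.py
python3 - <<'E'
from h import *
t=snap("top"); s=snap("scene")
g=cv2.resize(t[140:260,140:400],(800,370),interpolation=cv2.INTER_CUBIC); k=cv2.resize(s[130:230,70:430],(800,222),interpolation=cv2.INTER_CUBIC); cv2.imwrite("pics/end.png",np.vstack([g,k]))
E
```

```text
tool_pos: [0.4239, -0.3422, 0.0266]
contact_force: [-0.7, 0.0, -0.7]
opening: 0.056
tool_pos: [0.4238, -0.3421, 0.0266]
contact_force: [0.3, 0.4, -0.1]
opening: 0.0729
grip_force: 0.0
tool_pos: [0.4588, -0.2214, 0.1556]
opening: 0.0722
tool_pos: [0.5365, 0.0498, 0.1547]
opening: 0.0728
muffin [331. 198.] 277 [ 0.511 -0.284  0.05 ] if on dish [ 0.509 -0.281]
muffin [357. 189.] 192 [ 0.544 -0.378  0.05 ] if on dish [ 0.542 -0.372]
muffin [318. 183.] 171 [ 0.569 -0.239  0.05 ] if on dish [ 0.566 -0.236]
muffin [154. 198.] 191 [0.521 0.358 0.05 ] if on dish [0.519 0.353]
muffin [314. 219.] 167 [ 0.438 -0.219  0.05 ] if on dish [ 0.437 -0.216]
muffin [350. 222.] 180 [ 0.424 -0.349  0.05 ] if on dish [ 0.424 -0.344]
muffin [403. 226.] 296 [ 0.407 -0.539  0.05 ] if on dish [ 0.407 -0.532]
[382.9 183.6] 19.3 circle [ 0.5629 -0.4761] centroid [ 0.5756 -0.4781]
[315.9 183.2] 15.7 circle [ 0.5676 -0.2305] centroid [ 0.5689 -0.2284]
[310.6 220.2] 18.0 circle [ 0.4326 -0.2081] centroid [ 0.4369 -0.212 ]
[346.9 222. ] 15.4 circle [ 0.4241 -0.3398] centroid [ 0.425  -0.3375]
```

View pics/end.png

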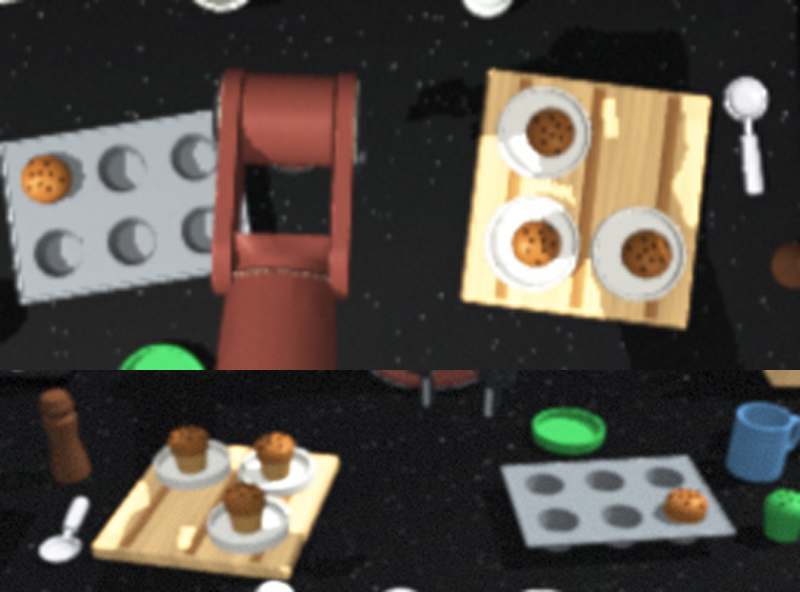

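All three muffins stand upright, within about 5 mm of the dish centres, at (551,132), (536,244) and (646,253). The dishes are flat and apart, and the fourth muffin is still in its cup at (47,179).

```bash
python3 -c "
from station import ctrl
print(ctrl.finish_job())"
```

```text
the job is handed in; nothing more can be done
None
```

I handed the job in: the three dishes lie flat side by side on the board with a muffin upright near the middle of each, the fourth muffin is still in its cup, and I did not touch the other things (the hand-in gave no verdict).

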